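# Unlatch the tall tool chest

### The job

Unlatch the taller of the two tool chests on the table: push the round release button on its lid so that the T-handle pops out, then turn the handle a quarter turn clockwise (seen from above) to its stop and let go of it. Leave the handle standing out and turned, and do not release the handle of the lower chest.

Things in the scene. Friction and masses are not known exactly. Their poses are not given: they have to be found in the camera images.
- tall_box: Taller chest, fixed: grey body, aluminium lid, 220 (own x) x 280 (own y) x 210 mm high. Origin: centre of its underside, z up, -x towards the robot. Release button on the lid: plain steel disc, 26 mm wide, at x = -68 mm, y = 0, top at z = 222 mm (12 above the lid). Pushed straight down: travel 8 mm, 2 N to start, 5 N fully down; the catch lets go at about 5 mm; it springs back.
- tall_lift (a joint): How far its T-handle is out, m: 0 shut (start), 0.030 popped out; once released it jumps out by itself and stays. Handle: steel bar 100 mm long, 16 wide, 16 high, mid-lid at the chest's x = y = 0, on a 12 mm stem. Shut: in a slot 26 mm wide, 24 deep, bar centre at z = 201 mm, cannot turn. Out: bar centre at z = 231 mm, underside 13 mm above the lid.
- tall_turn (a joint): Angle of the tall chest's T-handle about the chest's vertical axis, rad: 0 as it lies in its slot (bar along the chest's y), growing clockwise seen from above, stop at 1.55. It turns only when popped out, takes about 0.1 N m and stays where it is left.
- low_lift (a joint): How far the T-handle of the lower chest is out, m: 0 shut; must stay shut. The lower chest is 120 mm high, otherwise the same as the tall one, with the same handle and button; it stands beside it, left or right, fixed.

How it is judged:
By the outcome, as a careful person would: the job done as asked, in the order asked, and still so for the second after the job is handed in, with the robot touching nothing.
It also fails if it takes over 45 s, if anything falls off the work surface, if the arm or the gripper's body presses on something with over 40 N, if the wrist force passes 120 N, or if a joint passes its speed limit or range.

### The arm

A 6-joint arm with a two-finger parallel gripper is mounted at the origin on the work surface. World frame = base frame: x ahead of the robot, y to its left, z up, the work surface at z = 0. Lengths are in m, angles in degrees, forces in N, time in s.
With the tool pointing down it reaches from about 0.275 to 0.825 m from the base axis. Payload 5.2 kg.
Tool frame: the origin (TCP) lies on the centre line of the jaws, within the pads' length; the fingertips stand 8 mm ahead of it and the grasp point (between the pads) lies 11 mm behind it; z points along the fingers, y is the direction in which the jaws open and shut (so a half turn about z gives the same grasp; the last joint's range is limited). The gripper opens to 93 mm and grips with 3 to 60 N. Pads are 15 mm wide; open, the fingers measure 128 mm over their backs; the gripper's body (75 mm by 188 mm) begins 65 mm behind the grasp point.
Start: joints at [-82.609, 14.817, 87.949, -0, 77.235, -11.62], TCP at [0.179, -0.52, 0.227] pointing down, gripper open.
Joint ranges: [-179.93, 179.93], [-52.35, 119.4], [10.71, 147.94], [-69.91, 249.91], [12.55, 155.21], [-178.61, 178.61]. Speed limits (degrees/s): [147.25, 147.25, 180, 180, 180, 180].

### API

Orientations are given as a 3x3 rotation matrix whose columns are the frame's x, y, z axes.
In Python, from workcell import ctrl gives the robot as it stands. The module is installed in compiled form; this text tells all that it offers.
- The arm moves only by the tool drive_tool, never from a script. Its argument "plan" is text: rows parted by semicolons, each of 6 numbers parted by spaces: the shift along the tool's x, y, z in cm, then the turn, a rotation vector about the tool's x, y, z in rad. In form: tx ty tz rx ry rz; .... A call has 1 to 8 rows; each row shifts and turns the commanded pose from where the row before left it, along the tool's axes as they then stand; what a row does not reach is not made up. A row lasts 1/12 s, in which the tool goes at most 41.7 mm and 7.16 degrees, less where a joint would pass 70% of its speed; a pose out of reach is approached as far as the arm can. A call with a gripper value outside its range is refused whole. "grip" is the opening in per cent of the stroke, from 0 (shut) to 100 (fully open), set as the call begins (left out, the last holds). The fingers move at their own pace and stop on an object; the grip force is fixed at half the most. Time passes only in rows, so rows that do not move let the fingers close. It gives the time, the measured TCP pose, the force and the opening at its end, in the units of the state.
- ctrl.get_state(): the state, without advancing time (a new reading comes with each control period).
- ctrl.capture(name): name is "side" or "top" or "wrist"; returns the picture (400x640x3 uint8, red, green, blue); there is no depth.
- ctrl.camera_model(name): a dict with "mtx" (3x3 intrinsics, pixels), "camera_from_world" (4x4, takes a point from world to camera coordinates). Camera axes: x right, y down, z forward; pixel columns grow to the right and rows downward; lengths in m; the calibration is good to about 2 mm. A picture is of the moment at which its call begins: read the wrist's pose just before it. camera_model takes no time and is no camera call; for the wrist camera it gives the pose at the moment of the call.
- ctrl.finish_job(): hands the job in, once; it reports no verdict.
Trained networks look in the newest picture that a camera, given by its name, has taken for a name from the list of things; names that differ only in an ending like _2 or _b are one class to them, and where a whole thing is asked for, a point or a joint stands for the part that bears it (a point fixed in the world has none). Each returns a list of dicts, best first, with "confidence" (0 to 1); they miss things now and then, are a little off and sometimes report something else, mostly with a low value. They report only what shows in the picture. A call takes as long as a camera call.
- ctrl.look_for(camera, target): "box" ([centre column, centre row, width, height] in pixels, round what is visible of it).
- ctrl.place_of(camera, target): "location" ([row, column] in pixels: a listed point, or the origin of a listed thing).
The state is a dict: "clock": time; "joints": joint angles; "dq": joint speeds; "tau": joint torques, N m; "eef_pos": TCP position; "tool_rot": TCP orientation; "wrist_force": force on the tool from outside, world axes, zero at the start; "wrist_torque": the same for the moment, N m; "opening": opening from 0.0 (shut) to 1.0 (fully open).
Only numpy, scipy, OpenCV 4.12 (cv2) and the standard library are available. Lean on these libraries where they do the work, as an engineer would, in place of code of your own. Each camera call takes 0.05 s, during which the arm holds its last target. There are 200 camera calls.

## Working session

There is one attempt and no reset: what is moved stays moved. The work goes in short steps, Python scripts to look and compute and a tool call to move; the robot and the scene stay as the last step left them, time stands still between calls to the robot, and variables do not carry over. Pictures are saved under pics/ and viewed, about 8 in all and at most 12, crops included, and the job is handed in when it is done.

Besides the shell and the picture viewer there is one more tool, called after "Request:" as a command line: name --argument value ..., lists and objects as JSON in quotes. drive_tool: Moves the arm, as the interface text tells. Its arguments: {"type":"object","properties":{"plan":{"type":"string"},"grip":{"type":"number"}},"required":["plan"]}

```bash
mkdir -p pics; python3 - <<'E'
from workcell import ctrl
import cv2,numpy as np
s=ctrl.get_state();print(s['clock'],s['eef_pos'],s['tool_rot'])
ims=[]
for c in ['side','top']:
    im=ctrl.capture(c);cv2.imwrite(f'pics/{c}0.png',im[...,::-1])
    ims.append(im)
    m=ctrl.camera_model(c);print(c,np.round(m['mtx'],1).tolist(),np.round(m['camera_from_world'],4).tolist())
    for t in ['tall_box','tall_lift','low_lift']:
        print(t,ctrl.look_for(c,t)[:3],ctrl.place_of(c,t)[:3])
E
```

```text
0.0 [ 0.17910185 -0.51946314  0.22582058] [[ 9.45468355e-01  3.25713863e-01 -2.61408484e-04]
 [ 3.25713793e-01 -9.45466713e-01  1.79404569e-03]
 [ 3.37192532e-04 -1.78135778e-03 -9.99998357e-01]]
side [[418.7, 0.0, 322.3], [0.0, 418.7, 196.2], [0.0, 0.0, 1.0]] [[-0.7252, -0.6884, 0.0106, 0.4248], [-0.5016, 0.5177, -0.6931, 0.3847], [0.4716, -0.5079, -0.7208, 0.5799], [0.0, 0.0, 0.0, 1.0]]
tall_box [{'box': [416.5, 162.1, 160.4, 185.0], 'confidence': 0.66}] []Traceback (most recent call last):
  File "<stdin>", line 10, in <module>
ValueError: it knows: tall_box
```

View pics/side0.png

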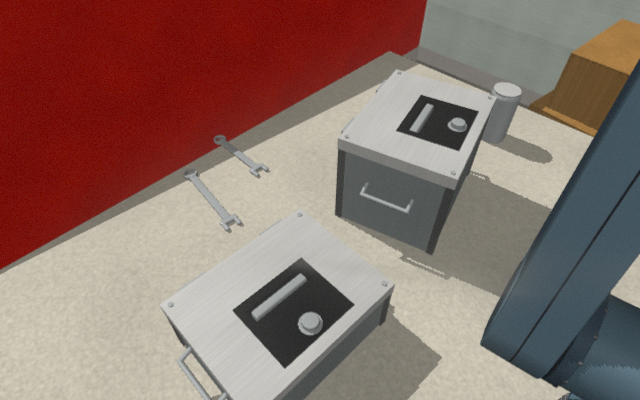

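The side view shows the tall chest at about (415,160), with its button at (457,125) and handle at (424,117). The lower chest is nearer the camera, with its button at (311,323).

```bash
python3 - <<'E'
from workcell import ctrl
import cv2,numpy as np
c='top'
im=ctrl.capture(c);cv2.imwrite(f'pics/{c}0.png',im[...,::-1])
m=ctrl.camera_model(c);print(c,np.round(m['mtx'],1).tolist(),np.round(m['camera_from_world'],4).tolist())
print(ctrl.look_for(c,'tall_box')[:3],ctrl.place_of(c,'tall_box')[:3])
E
```

```text
top [[443.4, 0.0, 316.7], [0.0, 443.4, 196.4], [0.0, 0.0, 1.0]] [[-0.0028, -1.0, 0.0028, 0.0], [-0.9994, 0.0027, -0.0348, 0.5521], [0.0348, -0.0029, -0.9994, 1.0969], [0.0, 0.0, 0.0, 1.0]]
[{'box': [426.7, 198.2, 163.0, 139.7], 'confidence': 0.73}] []
```

View pics/top0.png

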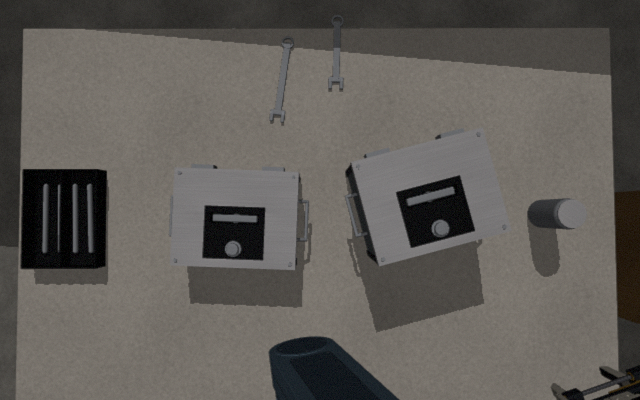

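The top view shows the tall chest on the right (its side is visible and its shadow is larger), with its button at about (440,229) and handle at about (431,192). I'll enlarge it for exact pixel positions.

```bash
python3 - <<'E'
import cv2,numpy as np
t=cv2.imread('pics/top0.png')[120:270,335:515]; s=cv2.imread('pics/side0.png')[62:187,335:505]
cv2.imwrite('pics/tz.png',cv2.resize(t,None,fx=4,fy=4,interpolation=2))
cv2.imwrite('pics/sz.png',cv2.resize(s,None,fx=4,fy=4,interpolation=2))
E
```

```text
(no output)
```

View pics/tz.png

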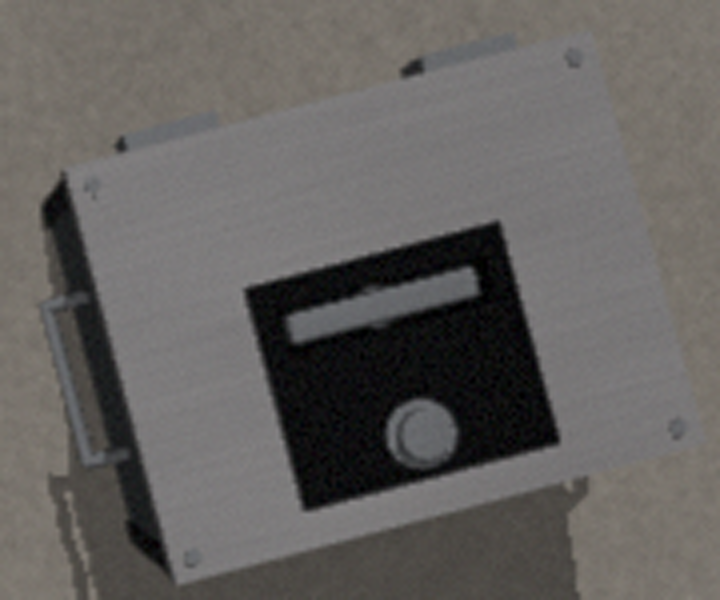

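View pics/sz.png

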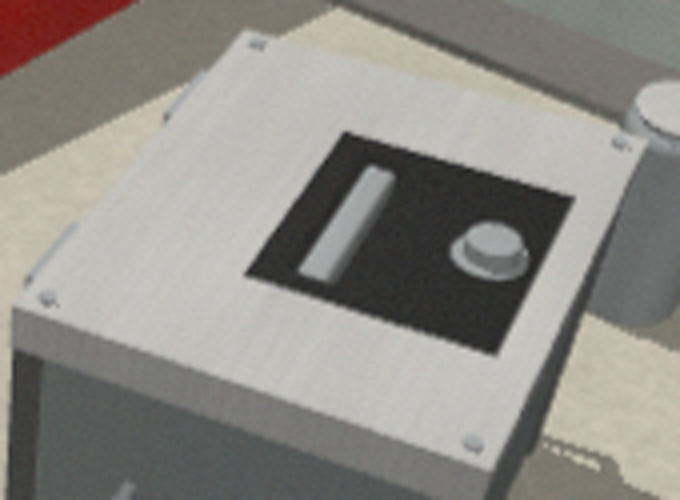

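```bash
cat > h.py <<'E'
import numpy as np
from workcell import ctrl
from scipy.optimize import least_squares
def proj(c,P):
    m=ctrl.camera_model(c);T=np.array(m['camera_from_world']);q=np.array(P)@T[:3,:3].T+T[:3,3]
    q=q@np.array(m['mtx']).T;return q[:,:2]/q[:,2:]
def Rz(a): return np.array([[np.cos(a),-np.sin(a),0],[np.sin(a),np.cos(a),0],[0,0,1]])
E
python3 - <<'E'
from h import *
L=[(.11,.14,.21),(.11,-.14,.21),(-.11,-.14,.21),(-.11,.14,.21),(-.068,0,.222),(0,0,.209)]
L=np.array(L)
o={'top':(np.array([(65,173),(594,36),(702,445),(178,584),(428,433),(384,305)])/4+[335,120]),
'side':(np.array([(14,308),(247,30),(645,145),(494,470),(495,243),(349,222)])/4+[335,62])}
M={c:None for c in o}
def f(p,cs=('top','side')):
    P=L@Rz(p[2]).T+[p[0],p[1],0]
    return np.concatenate([(proj(c,P)-o[c]).ravel() for c in cs])
for cs in [('top',),('side',),('top','side')]:
    r=least_squares(lambda p:f(p,cs),[.5,-.2,.2]);print(cs,r.x.round(4),np.degrees(r.x[2]),r.fun.reshape(-1,2).round(1).tolist())
p=r.x
for q in [L[4],[0,.05,.231],[0,-.05,.231],[0,0,.231]]: print((Rz(p[2])@q+[p[0],p[1],0]).round(4))
E
```

```text
('top',) [ 0.5438 -0.2353  0.2533] 14.511334974357725 [[0.1, -1.1], [-0.6, -1.2], [1.1, 0.3], [-0.5, 0.5], [-0.3, 1.0], [0.2, 0.5]]
('side',) [ 0.5426 -0.2299  0.2578] 14.770814130005132 [[-0.6, -0.1], [-0.7, 0.1], [1.0, -1.1], [-0.1, 1.2], [0.3, -0.7], [0.2, -0.3]]
('top', 'side') [ 0.5438 -0.2335  0.2552] 14.620296589026122 [[-0.8, -0.9], [-1.6, -1.3], [0.3, 0.1], [-1.2, 0.6], [-1.1, 1.0], [-0.7, 0.5], [0.2, -1.5], [0.1, -0.6], [1.5, -1.9], [0.2, -0.3], [0.7, -1.7], [0.7, -1.4]]
[ 0.478  -0.2507  0.222 ]
[ 0.5312 -0.1851  0.231 ]
[ 0.5564 -0.2819  0.231 ]
[ 0.5438 -0.2335  0.231 ]
```

Both views agree: the chest is at about (0.5438, −0.2335) with a yaw of 14.6°, so the button is at (0.478, −0.251). I'll move above the button with the gripper shut.

Request:
drive_tool --plan "2 -0.85 -1.5 0 0 0; 3.2 -1.36 -1.5 0 0 0; 3.2 -1.36 -1 0 0 0; 3.2 -1.36 -0.9 0 0 0; 3.2 -1.36 0 0 0 0; 3.2 -1.36 0 0 0 0; 3.2 -1.36 0 0 0 0; 3.2 -1.36 0 0 0 0" --grip 0

```text
clock: 1.02
eef_pos: [0.3771, -0.3412, 0.2759]
tool_rot: [[0.946, 0.326, 0.0], [0.326, -0.946, -0.0], [0.0, 0.001, -1.0]]
wrist_force: [-0.3, -0.7, -0.2]
opening: 0.477
```

Request:
drive_tool --plan "3.2 -1.36 0 0 0 0; 3.2 -1.36 0 0 0 0; 3.2 -1.36 0 0 0 0; 2.2 -0.9 0 0 0 0; 0 0 0 0 0 -0.094; 0 0 0 0 0 -0.12; 0 0 0 0 0 -0.12; 0 0 0 0 0 -0.12"

```text
clock: 1.68
eef_pos: [0.4716, -0.2565, 0.2756]
tool_rot: [[0.702, 0.712, -0.0], [0.712, -0.702, 0.0], [-0.0, -0.0, -1.0]]
wrist_force: [0.5, 0.5, 0.9]
opening: 0.008
```

Request:
drive_tool --plan "0 0 0 0 0 -0.12; 0 0 0 0 0 -0.12; 0 0 0 0 0 -0.12; 0 0 0 0 0 -0.12; 0 0 0 0 0 -0.12; 0 0 0 0 0 -0.12; 0 0 0 0 0 -0.12; 0 0 0 0 0 -0.12"

```text
clock: 2.35
eef_pos: [0.4714, -0.2569, 0.2756]
tool_rot: [[-0.18, 0.984, -0.0], [0.984, 0.18, 0.0], [0.0, -0.0, -1.0]]
wrist_force: [0.3, -0.5, 0.3]
opening: 0.003
```

Request:
drive_tool --plan "0 0 0 0 0 -0.08; 0 0 0 0 0 0; 0 0 0 0 0 0"

```text
clock: 2.6
eef_pos: [0.4714, -0.2569, 0.2756]
tool_rot: [[-0.25, 0.968, -0.0], [0.968, 0.25, 0.0], [0.0, 0.0, -1.0]]
wrist_force: [-0.1, 0.4, 0.2]
opening: 0.006
```

Request:
drive_tool --plan "0.44 0.79 0 0 0 0; 0 0 2 0 0 0; 0 0 2 0 0 0; 0 0 0 0 0 0; 0 0 0 0 0 0"

```text
clock: 3.02
eef_pos: [0.4778, -0.2499, 0.235]
tool_rot: [[-0.251, 0.968, -0.002], [0.968, 0.251, 0.002], [0.002, -0.001, -1.0]]
wrist_force: [0.2, -0.3, -0.7]
opening: 0.005
```

```bash
python3 - <<'E'
from workcell import ctrl
import cv2,numpy as np
s=ctrl.get_state();print(s['eef_pos'],s['wrist_force'])
t=ctrl.capture('top')[120:270,335:515,::-1]; s=ctrl.capture('side')[62:187,335:505,::-1]
a=cv2.resize(t,(400,333),interpolation=2);b=cv2.resize(s,(400,294),interpolation=2)
cv2.imwrite('pics/c1.png',np.hstack([a[:294],b]))
E
```

```text
[ 0.47777222 -0.24988829  0.23499067] [ 0.15338863 -0.33508097 -0.71177215]
```

View pics/c1.png

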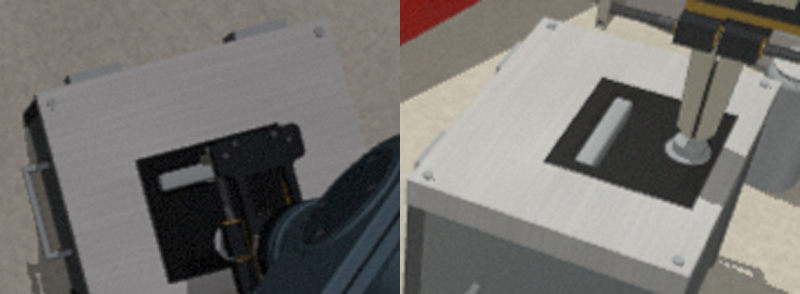

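The side view shows the closed tips right above the button, at about (693,140) in the crop. Now I'll press.

Request:
drive_tool --plan "0 0 0.4 0 0 0; 0 0 0.3 0 0 0; 0 0 0.2 0 0 0; 0 0 0.2 0 0 0; 0 0 0.1 0 0 0; 0 0 0 0 0 0; 0 0 0 0 0 0"

```text
clock: 3.7
eef_pos: [0.4786, -0.2511, 0.2243]
tool_rot: [[-0.252, 0.968, 0.002], [0.968, 0.252, -0.001], [-0.001, 0.001, -1.0]]
wrist_force: [1.8, -0.5, 3.7]
opening: 0.005
```

```bash
python3 - <<'E'
from workcell import ctrl
import cv2,numpy as np
s=ctrl.get_state();print(s['eef_pos'],s['wrist_force'])
s=ctrl.capture('side')[62:187,335:505,::-1]
cv2.imwrite('pics/c2.png',cv2.resize(s,(400,294),interpolation=2))
E
```

```text
[ 0.47858582 -0.25111973  0.22425516] [ 1.75688437 -0.53980574  3.70555976]
```

View pics/c2.png

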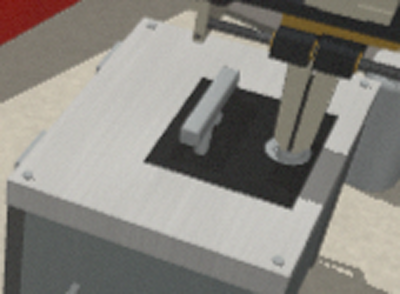

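The side view shows the handle out. I'll rise, move over it and straddle it.

Request:
drive_tool --plan "0 0 -2 0 0 0; 0 0 -2.5 0 0 0; 0 0 -1.5 0 0 0; 0 2.3 0 0 0 0; 0 2.3 0 0 0 0; 0 2.2 0 0 0 0; 0 0 0 0 0 0; 0 0 0 0 0 0" --grip 50

```text
clock: 4.42
eef_pos: [0.5435, -0.2329, 0.2823]
tool_rot: [[-0.254, 0.967, -0.003], [0.967, 0.254, 0.001], [0.002, -0.002, -1.0]]
wrist_force: [0.1, 0.9, 0.9]
opening: 0.486
```

```bash
python3 - <<'E'
from workcell import ctrl
import cv2,numpy as np
s=ctrl.get_state();print(s['eef_pos'],s['wrist_force'],s['opening'])
from h import *
c=[.5438,-.2335,0]
print(proj('wrist',[np.array(c)+Rz(.255)@q for q in [[0,.05,.239],[0,-.05,.239],[0,0,.239]]]))
w=ctrl.capture('wrist')[...,::-1]
cv2.imwrite('pics/c3.png',w)
E
```

```text
[ 0.54352198 -0.23288999  0.28227817] [0.0897624  0.93620495 0.90403639] 0.48599687617943715
[[317.38360562 157.92923945]
 [317.27979063 284.94466474]
 [317.32835087 225.53224922]]
```

View pics/c3.png

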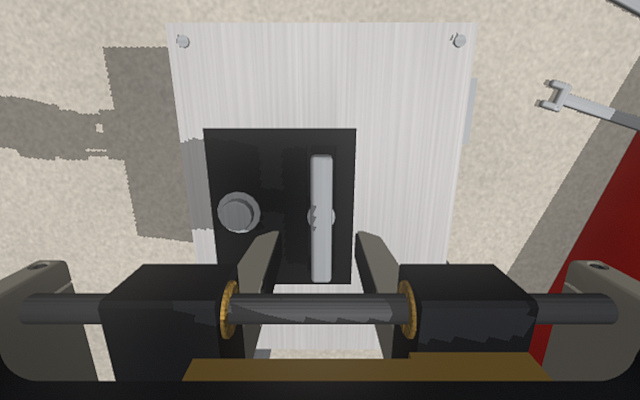

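The wrist view shows the bar at column ~321, rows 155–283. I predicted column 317, rows 158–285, so I'll correct by about +2 mm in tool y and +1 mm in tool x, then descend and grasp.

Request:
drive_tool --plan "0.1 0.2 1.8 0 0 0; 0 0 2 0 0 0; 0 0 1.2 0 0 0; 0 0 0.8 0 0 0; 0 0 0 0 0 0"

```text
clock: 4.88
eef_pos: [0.5436, -0.2318, 0.2237]
tool_rot: [[-0.251, 0.968, -0.004], [0.968, 0.251, 0.002], [0.003, -0.003, -1.0]]
wrist_force: [-0.3, -0.0, 0.9]
opening: 0.503
```

Request:
drive_tool --plan "0 0 0 0 0 0; 0 0 0 0 0 0; 0 0 0 0 0 0; 0 0 0 0 0 0; 0 0 0 0 0 0; 0 0 0 0 0 0" --grip 12

```text
clock: 5.38
eef_pos: [0.5456, -0.2322, 0.2263]
tool_rot: [[-0.252, 0.968, 0.001], [0.968, 0.252, -0.001], [-0.001, 0.001, -1.0]]
wrist_force: [-0.8, 0.6, 1.2]
opening: 0.17
```

Bar grasped (opening 15.8 mm) with almost no side load. Now I'll turn it clockwise (+tool z), watching the force.

Request:
drive_tool --plan "0 0 0 0 0 0.08; 0 0 0 0 0 0.08; 0 0 0 0 0 0.08; 0 0 0 0 0 0.08; 0 0 0 0 0 0.08; 0 0 0 0 0 0"

```text
clock: 5.88
eef_pos: [0.5456, -0.2322, 0.2262]
tool_rot: [[0.147, 0.989, 0.001], [0.989, -0.147, -0.001], [-0.001, 0.001, -1.0]]
wrist_force: [-0.4, -0.0, 3.0]
opening: 0.17
```

Request:
drive_tool --plan "0 0 0 0 0 0.08; 0 0 0 0 0 0.08; 0 0 0 0 0 0.08; 0 0 0 0 0 0.08; 0 0 0 0 0 0.08; 0 0 0 0 0 0"

```text
clock: 6.38
eef_pos: [0.5456, -0.2323, 0.2262]
tool_rot: [[0.519, 0.855, 0.001], [0.855, -0.519, -0.001], [-0.0, 0.001, -1.0]]
wrist_force: [-0.4, -0.6, 2.7]
opening: 0.171
```

Request:
drive_tool --plan "0 0 0 0 0 0.08; 0 0 0 0 0 0.08; 0 0 0 0 0 0.08; 0 0 0 0 0 0.08; 0 0 0 0 0 0.08; 0 0 0 0 0 0"

```text
clock: 6.88
eef_pos: [0.5456, -0.2323, 0.2261]
tool_rot: [[0.81, 0.587, 0.001], [0.587, -0.81, -0.001], [0.0, 0.001, -1.0]]
wrist_force: [-0.6, -1.3, 2.6]
opening: 0.172
```

Request:
drive_tool --plan "0 0 0 0 0 0.08; 0 0 0 0 0 0.08; 0 0 0 0 0 0.08; 0 0 0 0 0 0.07; 0 0 0 0 0 0"

```text
clock: 7.3
eef_pos: [0.5457, -0.2323, 0.226]
tool_rot: [[0.95, 0.313, 0.001], [0.313, -0.95, -0.001], [0.0, 0.001, -1.0]]
wrist_force: [-0.6, -0.8, 2.4]
opening: 0.168
```

```bash
python3 - <<'E'
from workcell import ctrl
s=ctrl.get_state();print(s['wrist_torque'],s['wrist_force'],s['tool_rot'],s['joints'])
E
```

```text
[-0.1297784   0.02286287  0.0024161 ] [-0.56874358 -0.81848063  2.43955014] [[ 9.49764142e-01  3.12965896e-01  6.49696746e-04]
 [ 3.12966255e-01 -9.49764085e-01 -5.53804258e-04]
 [ 4.43736790e-04  7.29316584e-04 -9.99999636e-01]] [-3.38261721e+01  1.92392306e+01  8.19108472e+01 -5.74686469e-03
  7.88013348e+01  3.79368670e+01]
```

Request:
drive_tool --plan "0 0 0 0 0 0.02; 0 0 0 0 0 0; 0 0 0 0 0 0"

```text
clock: 7.55
eef_pos: [0.5456, -0.2323, 0.2258]
tool_rot: [[0.956, 0.294, 0.001], [0.294, -0.956, -0.001], [0.0, 0.001, -1.0]]
wrist_force: [1.0, -0.8, 3.1]
opening: 0.171
```

```bash
python3 - <<'E'
from workcell import ctrl
s=ctrl.get_state();print(s['wrist_torque'],s['wrist_force'],s['tool_rot'],s['joints'])
E
```

```text
[-0.19580433 -0.05491109  0.05355325] [ 0.99460094 -0.78818617  3.06946762] [[ 9.55790833e-01  2.94046900e-01  5.51010036e-04]
 [ 2.94047174e-01 -9.55790773e-01 -5.07997277e-04]
 [ 3.77275283e-04  6.47562085e-04 -9.99999719e-01]] [-3.38254106e+01  1.92467697e+01  8.19189249e+01 -6.73377128e-03
  7.87918763e+01  3.90754910e+01]
```

Request:
drive_tool --plan "0 0 0 0 0 0.03; 0 0 0 0 0 0; 0 0 0 0 0 0"

```text
clock: 7.8
eef_pos: [0.5456, -0.2323, 0.2258]
tool_rot: [[0.964, 0.265, 0.0], [0.265, -0.964, -0.0], [0.0, 0.001, -1.0]]
wrist_force: [1.5, -2.5, 2.4]
opening: 0.171
```

```bash
python3 - <<'E'
from workcell import ctrl
s=ctrl.get_state();print(s['wrist_torque'],s['wrist_force'],s['tau'][5])
E
```

```text
[-0.22837737 -0.05960001  0.21470892] [ 1.47557701 -2.5322322   2.35725683] 0.23170423228293657
```

Request:
drive_tool --plan "0 0 0 0 0 0.03; 0 0 0 0 0 0; 0 0 0 0 0 0"

```text
clock: 8.05
eef_pos: [0.5456, -0.2323, 0.2258]
tool_rot: [[0.972, 0.236, 0.0], [0.236, -0.972, -0.001], [0.0, 0.001, -1.0]]
wrist_force: [1.6, -1.8, 3.2]
opening: 0.17
```

```bash
python3 - <<'E'
from workcell import ctrl
s=ctrl.get_state();print(s['wrist_torque'],s['wrist_force'],s['tau'][5])
E
```

```text
[-0.34181502 -0.12959666  0.50546298] [ 1.61707103 -1.78868232  3.18773588] 0.6198175996541977
```

The moment has risen to 0.5 N m at a 1.59 rad command, so the handle is at its stop. I'll release and rise.

Request:
drive_tool --plan "0 0 0 0 0 0; 0 0 0 0 0 0; 0 0 0 0 0 0; 0 0 0 0 0 0; 0 0 0 0 0 0; 0 0 0 0 0 0" --grip 50

```text
clock: 8.55
eef_pos: [0.5453, -0.2319, 0.2254]
tool_rot: [[0.972, 0.234, -0.001], [0.234, -0.972, 0.0], [-0.0, -0.001, -1.0]]
wrist_force: [0.9, -0.6, 0.2]
opening: 0.49
```

Request:
drive_tool --plan "0 0 -1 0 0 0; 0 0 -2 0 0 0; 0 0 -3 0 0 0; 0 0 -3 0 0 0; 0 0 -2 0 0 0; 0 0 0 0 0 0; 0 0 0 0 0 0"

```text
clock: 9.13
eef_pos: [0.546, -0.2324, 0.3376]
tool_rot: [[0.972, 0.234, 0.003], [0.234, -0.972, -0.002], [0.003, 0.003, -1.0]]
wrist_force: [0.2, 0.2, -0.5]
opening: 0.5
```

```bash
python3 - <<'E'
from workcell import ctrl
import cv2,numpy as np
from h import *
s=ctrl.get_state();print(s['eef_pos'],s['wrist_force'],s['opening'])
c=np.array([.5455,-.2325,0])
for a in (1.4,1.5,1.55):print(a,proj('wrist',[c+Rz(.255-a)@q for q in [[0,.05,.239],[0,-.05,.239]]]).round(1).tolist())
w=ctrl.capture('wrist')[...,::-1];cv2.imwrite('pics/c4.png',w)
cv2.imwrite('pics/c5.png',ctrl.capture('side')[...,::-1])
E
```

```text
[ 0.54596218 -0.23237024  0.33764228] [ 0.19070089  0.21780941 -0.50516443] 0.5000130921376803
1.4 [[307.3, 149.9], [327.8, 252.0]]
1.5 [[312.9, 149.1], [322.7, 252.6]]
1.55 [[315.8, 148.9], [320.1, 252.8]]
```

View pics/c4.png

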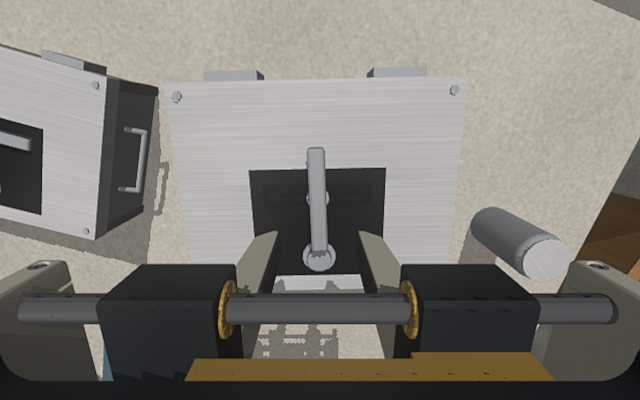

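View pics/c5.png

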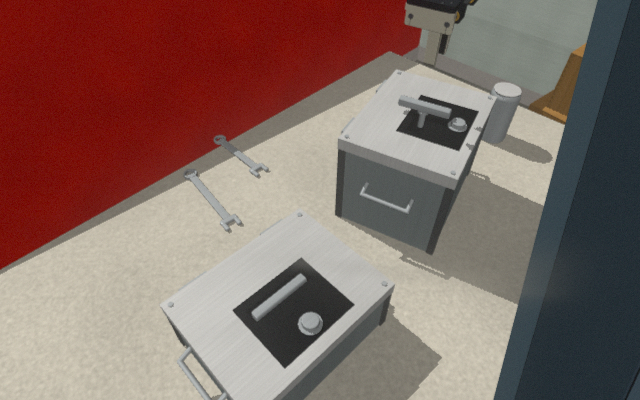

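The wrist view shows the bar running from about (316,149) to (319,253), which matches the 1.55 rad prediction. The side view shows the handle standing out and turned, the lower chest still shut and the gripper clear of everything. I'll hand it in.

```bash
python3 -c "
from workcell import ctrl
print(ctrl.finish_job())"
```

```text
the job is handed in; nothing more can be done
None
```

The tall chest is unlatched, and I handed the job in at about 9 s on the robot's clock. I pressed its button with the closed fingertips at about 4 N and the handle popped out. I then gripped the bar and turned it clockwise until the wrist moment rose to about 0.5 N m at the stop, opened the gripper and backed off about 11 cm upwards.

- **Handle angle:** the last wrist picture shows the bar where I predicted it for 1.55 rad, to within a pixel or so.
- **Other chest:** the last side picture shows the tall handle standing out and turned, and the lower chest's handle still shut.
- **Contact:** the gripper was clear of everything, with the wrist force at about 0.6 N. The force readings I took during the job stayed below about 5 N.
- **Disagreements:** the top and side cameras differed by about 5 mm on the chest's y position. The wrist view suggested moving about 2 mm before the grasp, which I did. The network for finding the chest's origin returned nothing, so I fitted its pose from hand-picked pixels.

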